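Fit a keyed sprocket on the welding fixture and lock it

TASK

Draw the red-gripped lock slide of the blue welding fixture right back to its stop, put the bright steel sprocket, boss up, on the fixture's shaft and turn it so that its keyway (yellow mark) meets the yellow key and it drops fully home on its seat. Then push the lock slide right in to its other stop, over the rim of the sprocket, and leave everything else on the bench where it is.

Things in the scene. Friction and masses are not known exactly. Their poses are not given: they have to be found in the camera images.
- fixture: blue steel base plate fixed to the table, 120 mm (its x) by 265 mm (its y, -60 to +205 mm), top 25 mm above the table. Origin: on the shaft's axis at table level; +y runs along the lock slide, away from the shaft. A round seat collar, 60 mm across, has its top (the seat) 35 mm above the table. Two guide rails 71 mm tall flank the slide at x = -33 and +33 mm (12 mm thick), y = 87 to 199 mm
- shaft: fixed upright round steel shaft 22 mm thick. Origin: on its axis at seat level, 35 mm above the table. It stands 47 mm above the seat, the last 9 mm tapering to 13 mm. A yellow key runs up its +x side from the seat to 20 mm above it; higher up the shaft is plain round. A yellow stripe on the base plate, 45 to 59 mm from the axis, points the same way (+x)
- key_top (a point): middle of the top end of the yellow key, 13 mm from the shaft's axis, 20 mm above the seat. The key is 6 mm wide (its top 3 mm narrowed to 3 mm) and reaches out to 16 mm from the axis
- sprocket: bright steel sprocket, about 0.55 kg, boss up: plate 8 mm thick, 92 mm across its 24 small teeth, and a round boss 44 mm across up to 38 mm height. Origin: centre of its underside. Bore 24.5 mm, with one keyway 9 mm wide, out to 18 mm from the axis, over the full height on its +x side; yellow marks on plate and boss show the keyway. Grip it by the boss, any yaw
- boss_top (a point): centre of the top of the sprocket's boss, 38 mm above its underside. With the keyway off the key, the sprocket slid onto the shaft rests on the key, 20 mm above the seat; with the keyway within about 0.1 rad of the key it drops to the seat
- lock_slide (a joint): position (m) of the aluminium lock slide along the fixture's y: 0 = right in at its stop (locked, nose 29 mm from the shaft axis, over the sprocket's rim), 0.045 = drawn right back to its stop (nose at 74 mm). Stays where left, about 2 N friction. 50 mm wide, 46 to 64 mm above the table: clears the rim of a seated sprocket by 3 mm, is blocked by one not seated
- slide_grip (a point): on the slide's upright red grip tab, 84 mm above the table, mid-thickness and mid-width; moves with the slide (95 mm from the shaft axis when locked, 140 mm when drawn back). The tab is 12 mm thick along the slide, 36 mm wide across it, and stands from the slide's top (64 mm) to 98 mm above the table
- black_wheel: flat black wheel, 84 mm across with a 44 mm boss, 38 mm tall, no keyway, no mark; a bystander. Origin: centre of its underside
- bracket_a: flat wavy steel bracket 265 x 60 mm, 5 mm thick with a 32 mm tall notched tab; bystander. Origin near its middle, underside
- hammer: hammer lying down, 290 mm long, wooden handle with red end, steel head 100 x 34 x 32 mm; bystander. Origin: middle of its length, on the table
- weld_magnet: orange square welding magnet 95 x 95 x 17 mm; bystander. Origin: centre of its underside
- wire_brush: wooden-handled brush lying on the table; bystander. Origin near its middle
- tin: small tin, 64 mm across, 60 mm tall; bystander. Origin: centre of its underside
Not all that is in view belongs to the job. What is shaped like the sprocket but purple or turquoise is not meant.

How it is judged:
By the outcome, as a careful person would: the job done as asked, in the order asked, and still so for the second after the job is handed in, with the robot touching nothing.
It also fails if it takes over 58 s, if anything falls off the work surface, if the arm or the gripper's body presses on something with over 40 N, if the wrist force passes 120 N, or if a joint passes its speed limit or range.

ROBOT

A 6-joint arm with a two-finger parallel gripper is mounted at the origin on the work surface. World frame = base frame: x ahead of the robot, y to its left, z up, the work surface at z = 0. Lengths are in mm, angles in rad, forces in N, time in s.
With the tool pointing down it reaches from about 400 to 825 mm from the base axis. Payload 7 kg.
Tool frame: the origin (TCP) lies at the very end of the fingers, on their centre line; the grasp point (between the pads) lies 19 mm behind it; z points along the fingers, y is the direction in which the jaws open and shut (so a half turn about z gives the same grasp; the last joint's range is limited). The gripper opens to 88 mm and grips with 3 to 60 N. Pads are 19 mm wide; open, the fingers measure 130 mm over their backs; the gripper's body (78 mm by 193 mm) begins 47 mm behind the grasp point.
Start: joints at [1.496, 0.359, 0.012, 0, -1.224, -0.288], TCP at [239.56, 631.036, 226.561] pointing down, gripper open.
Joint ranges: [-3.07, 3.07], [-1.43, 2.12], [-1.02, 1.25], [-3.03, 1.67], [-3.05, -0], [-3.03, 3.03]. Speed limits (rad/s): [2.39, 2.39, 3.01, 3.14, 3.14, 3.14].

INTERFACE

Orientations are given as a unit quaternion [x, y, z, w].
In Python, from plant import bot gives the robot as it stands. Calls block until the motion is done:
- bot.move_ptp(position, orientation): joint-space move of the TCP to a pose.
- bot.line_to(position, velocity=150, ori=None): straight line of the TCP; ori=None keeps the orientation; velocity is the mean speed in mm/s.
- bot.move_joints(angles): joint-space move.
- bot.move_gripper(opening, force=None): finger opening in mm; force is the grip in N (None keeps the last); returns when the fingers have stopped.
- bot.pause(seconds).
- bot.solve_ik(position, orientation): joint angles nearest the present ones, or None.
- bot.read_state(): the state.
- bot.camera(name): name is "scene" or "top" or "wrist"; returns the picture (480x640x3 uint8, red, green, blue); there is no depth.
- bot.get_calibration(name): a dict with "fx", "fy", "cx", "cy" (pixels), "view" (4x4, takes a point from world to camera coordinates); the wrist camera has in their place "T_tool_cam" (4x4, takes a point from camera to tool coordinates, whose origin is the TCP and whose axes are the flange's). Camera axes: x right, y up, looking along -z (the intrinsics and any distortion apply to the point x, -y, -z); pixel columns grow to the right and rows downward; lengths in mm; the calibration is good to about 2 mm. The wrist camera is an equidistant fisheye: a pixel r from the principal point sees the ray r / f radians off the axis. A picture is of the moment at which its call begins: read the wrist's pose just before it. get_calibration takes no time and is no camera call.
A pose or a line that the arm cannot do raises bot.Unreachable and nothing moves.
- bot.close_job(): hands the job in, once; it reports no verdict.
The state is a dict: "t": time; "joint_pos": joint angles; "qvel": joint speeds; "tau": joint torques, N m; "tcp_pos": TCP position; "eef_rot": TCP orientation; "contact_force": force on the tool from outside, world axes, zero at the start; "moment": the same for the moment, N m; "width": finger opening in mm.
Only numpy, scipy, OpenCV 4.12 (cv2) and the standard library are available. Lean on these libraries where they do the work, as an engineer would, in place of code of your own. Each camera call takes 0.05 s, during which the arm holds its last target.

## Working session

There is one attempt and no reset: what is moved stays moved. The work goes in short steps, each a Python script; the robot and the scene stay as the last script left them, time stands still between calls to the robot, and variables do not carry over. Pictures are saved under pics/ and viewed, and the job is handed in when it is done.

```bash
ls; mkdir -p pics
python3 - <<'E'
from plant import bot
import cv2,numpy as np
np.set_printoptions(suppress=True,precision=4)
for n in ["scene","top","wrist"]:
    s=bot.read_state()
    im=bot.camera(n); cv2.imwrite(f"pics/a_{n}.png",im[:,:,::-1]); print(n,bot.get_calibration(n))
print(s)
E
```

```text
pics
scene {'fx': 487.57942227297855, 'fy': 487.57942227297855, 'cx': 322.9873910024548, 'cy': 232.6353780230806, 'view': array([[   -0.7963,     0.6047,     0.016 ,   449.7791],
       [   -0.4777,    -0.6447,     0.5968,   226.8613],
       [    0.3712,     0.4676,     0.8022, -1432.7603],
       [    0.    ,     0.    ,     0.    ,     1.    ]])}
top {'fx': 439.6233318837044, 'fy': 439.6233318837044, 'cx': 318.4163498536368, 'cy': 234.01378038131486, 'view': array([[   -0.0213,    -0.9998,    -0.0029,    31.7949],
       [    0.9939,    -0.0215,     0.1083,  -598.5743],
       [   -0.1083,    -0.0006,     0.9941, -1222.2509],
       [    0.    ,     0.    ,     0.    ,     1.    ]])}
wrist {'fx': 371.64829954431775, 'fy': 371.64829954431775, 'cx': 331.586532844263, 'cy': 245.80318639416717, 'T_tool_cam': array([[   0.0003,    0.9644,    0.2643,   70.1455],
       [   1.    ,   -0.0002,   -0.0003,    1.0941],
       [  -0.0002,    0.2643,   -0.9644, -157.6348],
       [   0.    ,    0.    ,    0.    ,    1.    ]])}
{'t': 0.1, 'joint_pos': array([ 1.4961,  0.3593,  0.0111, -0.0003, -1.2241, -0.2881]), 'qvel': array([-0.0002, -0.002 ,  0.0006,  0.001 ,  0.0023, -0.0014]), 'tau': array([ -0.0022, -58.4161,  29.3751,   7.0155,   0.0102,  -0.0001]), 'tcp_pos': array([239.4435, 630.6221, 225.7095]), 'eef_rot': array([ 0.9836, -0.1805, -0.0001,  0.0008]), 'contact_force': array([ 0.2564, -0.9582,  0.1033]), 'moment': array([ 0.0072,  0.0211, -0.0335]), 'width': 87.73656782632874}
```

View pics/a_scene.png

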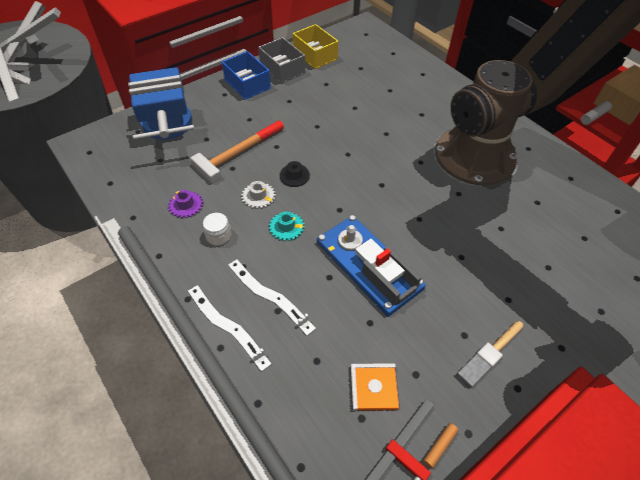

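View pics/a_top.png

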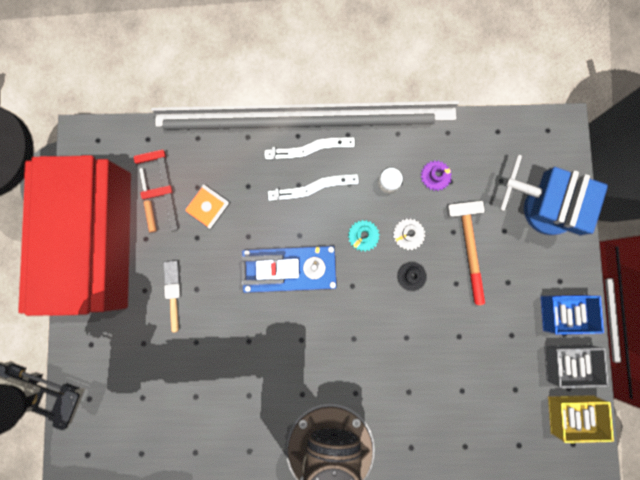

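View pics/a_wrist.png

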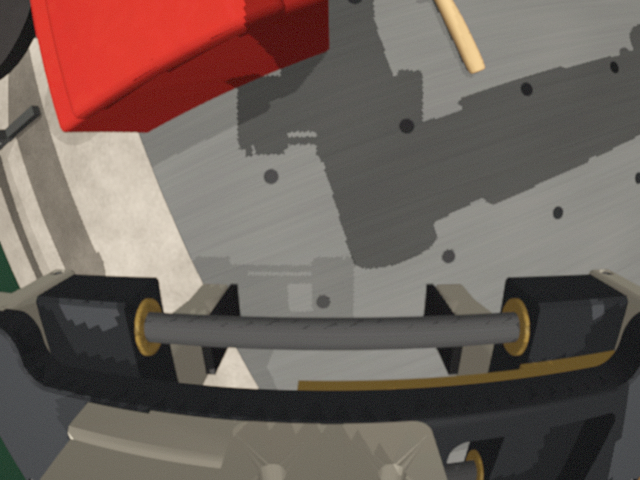

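Candidates (top view): steel sprocket (409,234), turquoise (363,236), purple (435,177), black wheel (412,276), tin (391,180). By the description I choose (409,234), which is bright with yellow marks; next is a close crop to check it.

Run:
```python
import cv2,numpy as np
t=cv2.imread("pics/a_top.png"); s=cv2.imread("pics/a_scene.png")
a=cv2.resize(t[205:305,230:440],None,fx=3.6,fy=3.6,interpolation=cv2.INTER_CUBIC)
cv2.imwrite("pics/b_top.png",a)
b=cv2.resize(s[150:320,230:430],None,fx=3.5,fy=3.5,interpolation=cv2.INTER_CUBIC)
cv2.imwrite("pics/b_scene.png",b)
```

```text
(no output)
```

View pics/b_top.png

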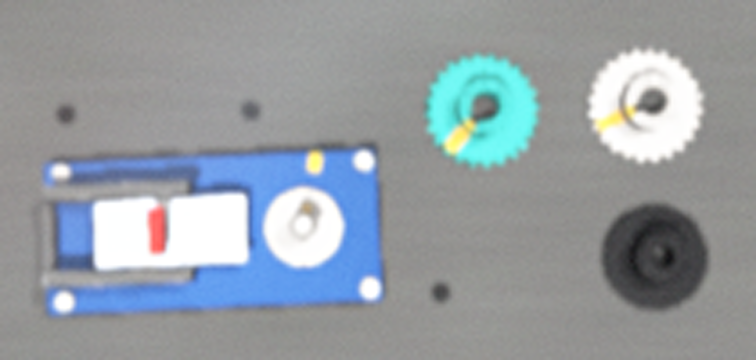

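View pics/b_scene.png

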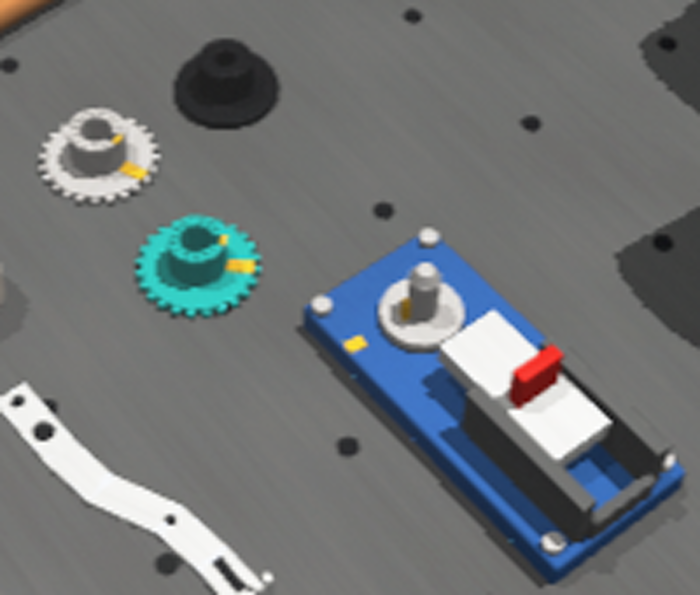

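The crop shows the choice at (409,234): a bright steel, toothed sprocket, boss up, keyway marks pointing to the lower left. The fixture has its shaft at (314,267) and its red tab at (274,269), with the slide partly in and the yellow stripe on the +x side. Next I triangulate roughly.

```bash
cat > h.py <<'E'
import numpy as np,cv2
from scipy.spatial.transform import Rotation as R
np.set_printoptions(suppress=True,precision=3)
def bot():
    from plant import bot as b; return b
def ray(name,px,st=None):
    from plant import bot
    c=bot.get_calibration(name); u,v=px
    x=(u-c['cx'])/c['fx']; y=(v-c['cy'])/c['fy']
    if name=='wrist':
        r=np.hypot(x,y); d=np.array([np.sin(r)*x/max(r,1e-9),-np.sin(r)*y/max(r,1e-9),-np.cos(r)])
        T=np.eye(4); T[:3,:3]=R.from_quat(st['eef_rot']).as_matrix(); T[:3,3]=st['tcp_pos']
        T=T@c['T_tool_cam']
    else:
        d=np.array([x,-y,-1.]); T=np.linalg.inv(c['view'])
    d=T[:3,:3]@d; return T[:3,3],d/np.linalg.norm(d)
def plane(r,z): o,d=r; return o+d*(z-o[2])/d[2]
def tri(rs):
    A=np.zeros((3,3));b=np.zeros(3)
    for o,d in rs:
        P=np.eye(3)-np.outer(d,d);A+=P;b+=P@o
    p=np.linalg.solve(A,b); return p,[np.linalg.norm((np.eye(3)-np.outer(d,d))@(p-o)) for o,d in rs]
def proj(st,P):
    "world point -> wrist pixel"
    from plant import bot
    c=bot.get_calibration('wrist');T=np.eye(4); T[:3,:3]=R.from_quat(st['eef_rot']).as_matrix(); T[:3,3]=st['tcp_pos']
    p=(np.linalg.inv(T@c['T_tool_cam'])@np.append(P,1))[:3]; x,y,z=p[0],-p[1],-p[2]
    th=np.arctan2(np.hypot(x,y),z);n=np.hypot(x,y)
    return c['cx']+c['fx']*th*x/n, c['cy']+c['fy']*th*y/n
def q(yaw):
    "tool down; tool x axis at world angle yaw; tool y at yaw-90deg"
    return (R.from_euler('z',yaw)*R.from_quat([1,0,0,0])).as_quat()
def shot(name,file):
    from plant import bot
    s=bot.read_state(); im=bot.camera(name)[:,:,::-1]; cv2.imwrite(file,im); return s,im
E
python3 - <<'E'
from h import *
for n,t,s,z in [("boss",(410.8,232.5),(257.4,186.6),38),("shaft",(314.2,266.7),(351.4,227.1),82),("tab",(273.6,268.9),(383.4,253.4),98)]:
    print(n,plane(ray('top',t),z),plane(ray('scene',s),z),tri([ray('top',t),ray('scene',s)]))
b=bot(); print(R.from_quat(b.read_state()['eef_rot']).as_matrix())
for y in np.linspace(-3,3,13):
    print(y,b.solve_ik([490,60,300],q(y)))
E
```

```text
boss [ 597.176 -243.564   38.   ] [ 597.906 -245.582   38.   ] (array([ 597.756, -243.961,   39.078]), [np.float64(0.9138838228161791), np.float64(0.9138838228162852)])
shaft [504.594  32.279  82.   ] [505.957  32.439  82.   ] (array([504.94 ,  31.995,  80.647]), [np.float64(0.424217898836945), np.float64(0.42421789883690014)])
tab [500.485 141.083  98.   ] [503.564 142.226  98.   ] (array([501.045, 141.006,  94.221]), [np.float64(0.6437981734354635), np.float64(0.6437981734354626)])
[[ 0.935 -0.355 -0.   ]
 [-0.355 -0.935 -0.001]
 [ 0.     0.001 -1.   ]]
-3.0 [ 0.521  0.013 -0.254  0.    -1.304 -1.95 ]
-2.5 [ 0.521  0.013 -0.254  0.    -1.304 -1.45 ]
-2.0 [ 0.521  0.013 -0.254  0.    -1.304 -0.95 ]
-1.5 [ 0.521  0.013 -0.254  0.    -1.304 -0.45 ]
-1.0 [ 0.521  0.013 -0.254  0.    -1.304  0.05 ]
-0.5 [ 0.521  0.013 -0.254  0.    -1.304  0.55 ]
0.0 [ 0.521  0.013 -0.254  0.    -1.304  1.05 ]
0.5 [ 0.521  0.013 -0.254  0.    -1.304  1.55 ]
1.0 [ 0.521  0.013 -0.254  0.    -1.304  2.05 ]
1.5 [ 0.521  0.013 -0.254  0.    -1.304  2.55 ]
2.0 None
2.5 [ 0.521  0.013 -0.254  0.    -1.304 -2.733]
3.0 [ 0.521  0.013 -0.254  0.    -1.304 -2.233]
```

Run:
```python
from h import *
b=bot()
b.move_ptp([500,170,240],q(-np.pi/2)); s,_=shot('wrist','pics/c1.png'); print(s['t'],s['tcp_pos'])
b.move_ptp([420,85,240],q(0.03)); s2,_=shot('wrist','pics/c2.png'); print(s2['t'],s2['tcp_pos'])
import pickle; pickle.dump((s,s2),open('c.pkl','wb'))
```

```text
2.0667 [500.017 170.811 239.922]
3.5667 [420.178  85.315 240.051]
```

View pics/c1.png

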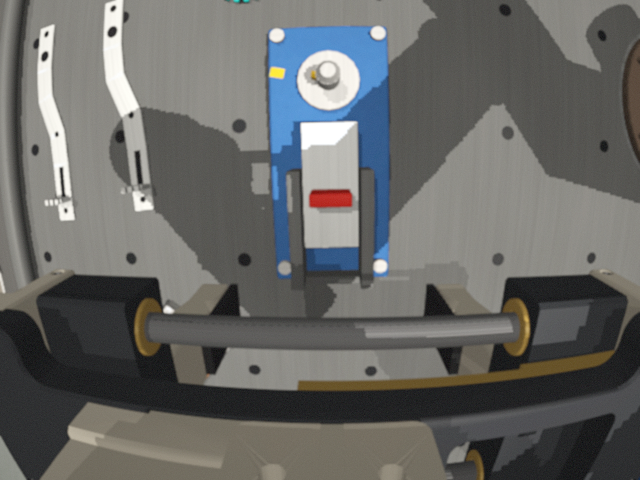

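View pics/c2.png

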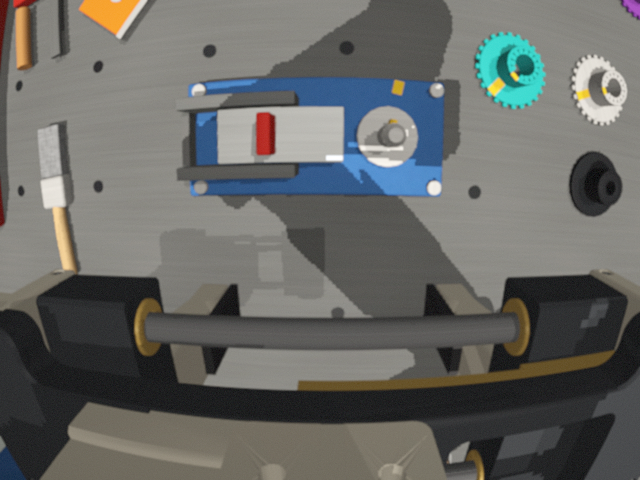

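c1 shows the shaft top at about (328,70), the red tab at (330,198), the stripe at (277,73) and screws at the corners. c2 shows the shaft top at about (396,133) and the red tab at (265,133). I zoom in for exact pixels.

Run:
```python
from h import *
a=cv2.imread('pics/c1.png');b=cv2.imread('pics/c2.png')
A=cv2.resize(a[20:125,260:400],None,fx=5,fy=5,interpolation=cv2.INTER_CUBIC)
B=cv2.resize(b[75:200,330:450],None,fx=4.5,fy=4.5,interpolation=cv2.INTER_CUBIC)
cv2.imwrite('pics/d1.png',A);cv2.imwrite('pics/d2.png',B)
for im in (a,b):
    h=cv2.cvtColor(im,cv2.COLOR_BGR2HSV)
    m=((h[...,0]<8)|(h[...,0]>172))&(h[...,1]>150)&(h[...,2]>60); m=m.astype(np.uint8); m[260:]=0
    n,l,st,ce=cv2.connectedComponentsWithStats(m)
    for i in range(1,n):
        if st[i,4]>100:
            print('red',st[i],ce[i]); v=h[...,2][l==i]; print(np.percentile(v,[5,25,50,75,95]))
    m=((h[...,0]>18)&(h[...,0]<35)&(h[...,1]>130)&(h[...,2]>90)).astype(np.uint8); m[260:]=0
    n,l,st,ce=cv2.connectedComponentsWithStats(m)
    for i in range(1,n):
        if st[i,4]>8: print('yel',st[i],ce[i])
```

```text
red [310 190  42  17 664] [330.381 198.218]
[125. 165. 182. 185. 188.]
yel [270  68  14  10 102] [276.52   72.343]
yel [312  71   3   8  22] [313.   74.5]
red [  0   0   8  62 241] [ 2.154 19.863]
[81. 83. 85. 86. 88.]
red [ 14   0  22   7 115] [22.348  2.478]
[ 99.7 108.  120.  202.  217. ]
red [257 113  18  42 690] [264.886 133.429]
[110. 155. 180. 183. 185.]
yel [511  72   7   9  37] [514.324  75.622]
yel [488  79  16  17 124] [495.806  86.242]
yel [393  80  11  14 115] [397.678  86.791]
yel [602  88   5   6  25] [603.92  90.4 ]
yel [577  90  13  10  88] [582.83   94.091]
yel [390 120   7   3  18] [392.667 120.944]
```

View pics/d1.png

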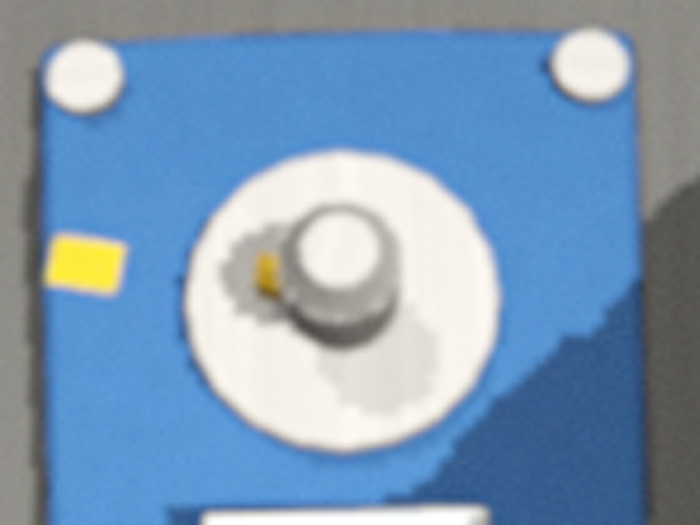

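View pics/d2.png

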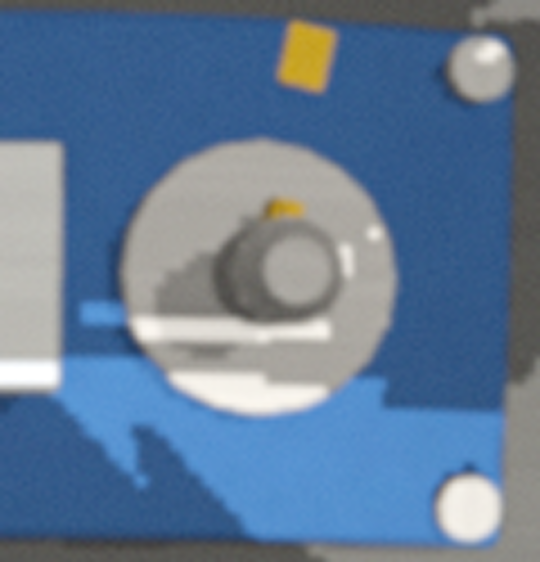

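Run:
```python
from h import *
import pickle
s1,s2=pickle.load(open('c.pkl','rb'))
W=lambda p,s:ray('wrist',p,s)
for n,p1,p2,z in [('shafttop',(328,70),(396.4,135),82),('collar',(328.4,80.2),(387.3,136.7),35),('stripe',(276.5,72.3),(397.7,86.8),25),
  ('sc1',(276.8,35.2),(436.9,90.3),29),('sc2',(378.2,33),(434.2,187.9),29),('sc3',(285,268),(198.5,90),29),('sc4',(380,267),(201,187),29),
  ('tab',(330.4,197),(264.9,133.4),98)]:
    p,e=tri([W(p1,s1),W(p2,s2)]); print(n,p,np.round(e,2),plane(W(p1,s1),z)[:2],plane(W(p2,s2),z)[:2])
for n,px,z in [('stripe2',(397.7,86.8),25)]: pass
```

```text
shafttop [503.654  23.204  26.899] [0.88 0.88] [502.476  35.269] [502.194  32.16 ]
collar [503.527  23.221 -32.867] [0.61 0.61] [502.505  35.807] [501.79   32.924]
stripe [560.764  15.598 -17.598] [0.45 0.45] [554.159  24.615] [553.831  22.65 ]
sc1 [563.516 -34.068 -33.498] [0.7 0.7] [553.773 -14.072] [553.331 -16.956]
sc2 [446.723 -35.467 -29.69 ] [0.86 0.86] [453.429 -16.227] [453.218 -19.168]
sc3 [552.653 234.8     1.6  ] [1.24 1.24] [548.157 226.369] [549.136 223.731]
sc4 [437.131 253.304 -57.979] [1.45 1.45] [448.21  225.127] [448.05  220.611]
tab [500.575 146.105  67.619] [0.28 0.28] [500.279 142.101] [499.801 140.497]
```

Wrist-only triangulation is useless here because the two camera positions nearly coincide. Scene+top gave good heights: 39 boss, 81 shaft, 94 tab. The two wrist yaws give a camera offset fix of about 1.5 mm. The stripe and key look yawed about -0.2 rad against the plate. I'll grip the tab now and draw it back.

```bash
sed -i "s/T=T@c\['T_tool_cam'\]/C=c['T_tool_cam'].copy(); C[0,3]+=1.65; C[1,3]-=1.35; T=T@C/" h.py
python3 - <<'E'
from h import *
import pickle
b=bot(); s1,s2=pickle.load(open('c.pkl','rb'))
for s,k,st,sh in [(s1,(313.3,74.5),(276.5,72.3),(328.4,80.2)),(s2,(392.7,121.2),(397.7,86.8),(387.3,136.7))]:
    K=plane(ray('wrist',k,s),54);S=plane(ray('wrist',st,s),25);H=plane(ray('wrist',sh,s),35)
    print(K,S,H,np.arctan2(*(K-H)[[1,0]]),np.arctan2(*(S-H)[[1,0]]))
yaw=0.0215; u=np.array([-np.sin(yaw),np.cos(yaw),0])
tab=np.array([501.5,141.2,0])
b.move_gripper(50,15)
b.move_ptp(list(tab+[0,0,125]),q(yaw))
s0=b.read_state()
b.line_to(list(tab+[0,0,70]),120)
s=b.read_state(); print(s['t'],s['tcp_pos'],s['contact_force']-s0['contact_force'])
b.move_gripper(0,15)
s=b.read_state(); print(s['t'],s['width'],s['tcp_pos'],s['contact_force']-s0['contact_force'])
p=tab+[0,0,70]
b.line_to(list(p+u*26),60); b.pause(.1)
f0=b.read_state()['contact_force']
for d in range(28,44,2):
    b.line_to(list(p+u*d),30); s=b.read_state(); f=s['contact_force']-f0
    print(d,s['tcp_pos'],f,s['width'])
    if abs(f@u)>8: break
shot('top','pics/e.png'); shot('wrist','pics/e2.png'); print(b.read_state()['t'])
E
```

```text
[517.451  32.02   54.   ] [555.511  22.967  25.   ] [503.857  34.158  35.   ] -0.15604213620858934 -0.21336287974714202
[517.569  32.675  54.   ] [555.441  24.048  25.   ] [503.399  34.322  35.   ] -0.11573819654230544 -0.1949132500017325
5.7083 [502.02  141.466  71.357] [-0.747  0.962 -1.21 ]
6.4083 11.831850610097687 [501.592 141.439  70.074] [-0.251  1.602  0.393]
28 [500.958 169.119  70.066] [ 0.188 -0.969  0.563] 12.049827591130784
30 [500.905 171.053  70.064] [ 1.6   -2.684  1.169] 12.011870223426005
32 [500.866 173.259  70.071] [ 0.52  -2.979  0.922] 11.992985752288405
34 [500.78  173.488  70.028] [  5.008 -11.877   2.072] 11.463549807344181
8.1917
```

Run:
```python
from h import *
b=bot(); s=b.read_state(); print(s['contact_force'],s['tcp_pos'])
b.move_gripper(50,15)
p=s['tcp_pos']; b.line_to([p[0],p[1],130],150)
b.move_ptp([560,-170,170],q(-0.9)); s,_=shot('wrist','pics/f1.png'); print(s['t'],s['tcp_pos'],s['joint_pos'])
b.move_gripper(84)
shot('top','pics/f_top.png')
import pickle; pickle.dump(s,open('f.pkl','wb'))
im=cv2.imread('pics/f_top.png'); cv2.imwrite('pics/f_topc.png',cv2.resize(im[205:305,230:440],None,fx=3.6,fy=3.6,interpolation=cv2.INTER_CUBIC))
```

```text
[  4.003 -10.903   5.175] [500.774 173.502  70.03 ]
10.8833 [ 559.982 -169.174  169.582] [ 0.041  0.256 -0.271 -0.    -1.044  0.632]
```

View pics/f1.png

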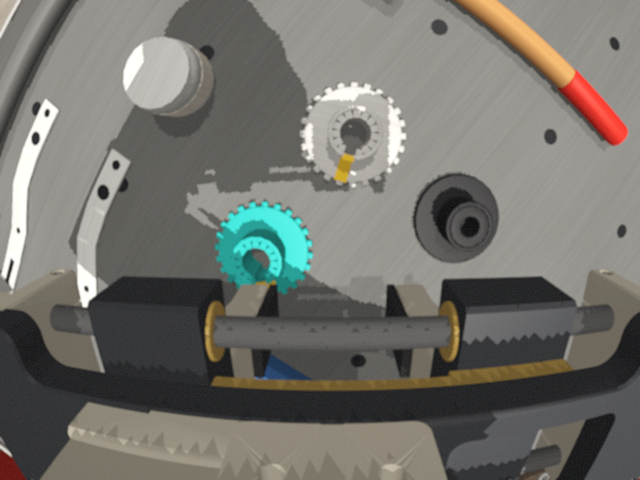

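View pics/f_topc.png

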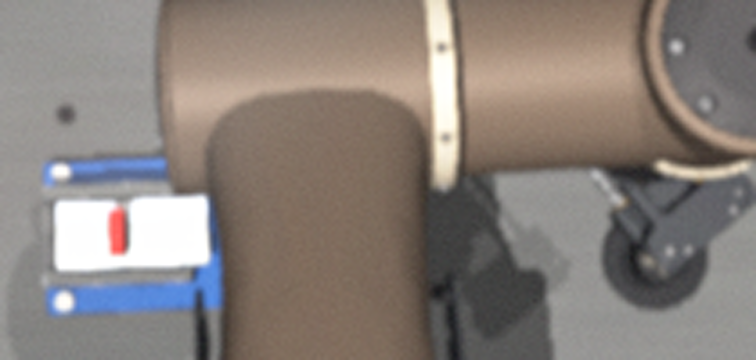

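The slide is drawn back (tab moved from column 157 to 118 in the crop, with the force rise at the stop). In f1 the sprocket is at about (354,134) with yellow marks at about (345,168), the turquoise one is at (263,250) and the black wheel at (457,217).

Run:
```python
from h import *
a=cv2.imread('pics/f1.png')
cv2.imwrite('pics/g.png',cv2.resize(a[75:195,295:415],None,fx=5,fy=5,interpolation=cv2.INTER_CUBIC))
```

```text
(no output)
```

View pics/g.png

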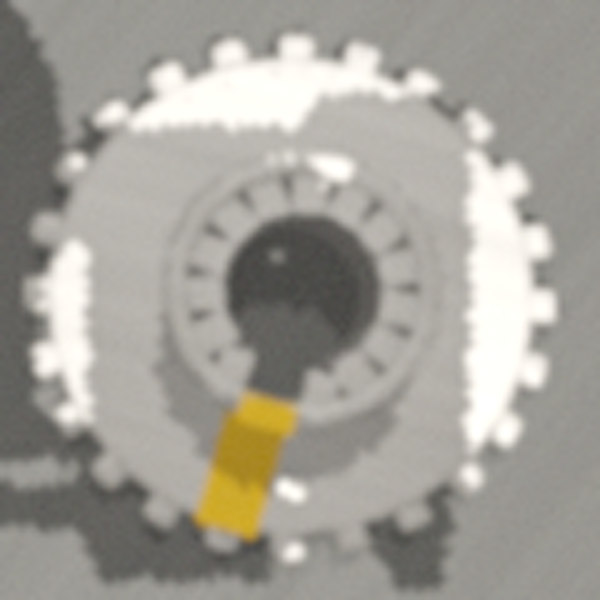

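Run:
```python
from h import *
import pickle
s=pickle.load(open('f.pkl','rb')); W=lambda u,v,z:plane(ray('wrist',(295+u/5,75+v/5),s),z)
B=W(302,287,38);P=W(288.5,296,8);Y=W(228,530,8);Y2=W(267,408,38)
print(B,P,Y,Y2)
for C in (B,P): print(np.arctan2(*(Y-C)[[1,0]]),np.arctan2(*(Y2-C)[[1,0]]))
print(np.linalg.norm((W(22,296,8)-W(555,296,8))), np.linalg.norm(W(165,287,38)-W(435,287,38)), np.linalg.norm((Y-P)),np.linalg.norm(Y2-B))
# top/scene independent
print(tri([ray('top',(410.8,232.5)),ray('scene',(257.4,186.6)),ray('wrist',(355.4,132.4),s)]))
```

```text
[ 597.53  -245.957   38.   ] [ 597.553 -245.36     8.   ] [ 580.341 -207.453    8.   ] [ 589.902 -227.859   38.   ]
1.990661096052948 1.9696594721134337
1.9970275470952579 1.9829439485863234
91.12199765431922 41.630217617257614 41.63174849654344 19.64024332584614
(array([ 597.556, -245.082,   37.732]), [np.float64(1.4648512221597252), np.float64(0.6668487287791612), np.float64(0.8923963252338148)])
```

Sprocket centre is (597.5,-245.6) with the keyway at 1.985 rad. The boss height by three-view triangulation is 37.7. I grasp it with the jaws perpendicular to the keyway.

Run:
```python
from h import *
b=bot(); g=1.985-np.pi
b.move_ptp([597.5,-245.6,75],q(g)); 
s0=b.read_state()
b.line_to([597.5,-245.6,11.5],120); s=b.read_state(); print(s['t'],s['tcp_pos'],s['contact_force']-s0['contact_force'])
b.move_gripper(30,40); s=b.read_state(); print(s['t'],s['width'],s['tcp_pos'])
b.line_to([597.5,-245.6,140],150); s=b.read_state(); print(s['width'],s['contact_force']-s0['contact_force'],s['tcp_pos'])
s,im=shot('wrist','pics/h1.png'); print(s['t'])
cv2.imwrite('pics/h1c.png',cv2.resize(im[250:450,220:440],None,fx=3,fy=3,interpolation=cv2.INTER_CUBIC))
```

```text
13.0167 [ 598.287 -245.452   12.564] [1.524 0.049 0.705]
13.75 43.72802564646149 [ 597.369 -245.665   11.545]
43.715844202676045 [ 1.481  0.431 -5.471] [ 596.577 -245.299  138.595]
14.7583
```

View pics/h1.png

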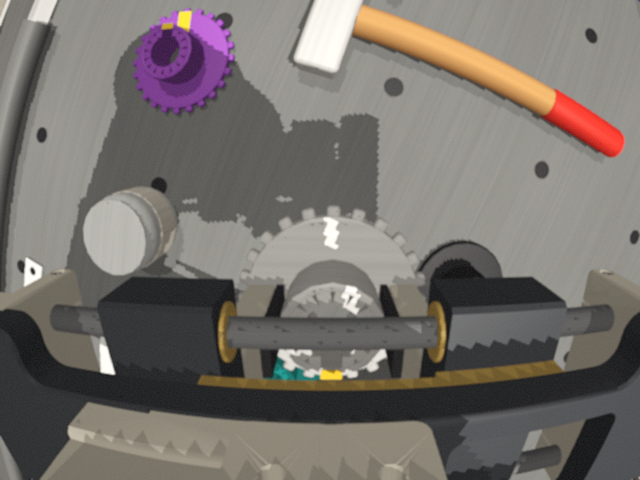

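The sprocket is held (weight 5.5 N, width 43.7), with its far rim at (332,208). I check the hand offset from that rim, then go over the shaft.

Run:
```python
from h import *
b=bot(); s=b.read_state()
z=s['tcp_pos'][2]-3.5
P=plane(ray('wrist',(332,207.5),s),z); print('rim in tool',R.from_quat(s['eef_rot']).inv().apply(P-s['tcp_pos']))
gf=1.985-np.pi-1.985-0.19
print(b.solve_ik([503.9,33.4,115],q(gf)))
b.move_ptp([503.9,33.4,140],q(gf)); s=b.read_state(); print(s['t'],s['joint_pos'][5],s['tcp_pos'],s['width'])
s,im=shot('wrist','pics/i1.png'); shot('scene','pics/i2.png'); shot('top','pics/i3.png')
a=cv2.imread('pics/i2.png'); cv2.imwrite('pics/i2c.png',cv2.resize(a[150:300,290:440],None,fx=4,fy=4,interpolation=cv2.INTER_CUBIC))
```

```text
rim in tool [46.191  0.387  3.427]
[ 0.456  0.186 -0.509  0.    -0.875 -2.217]
17.125 -2.2159994670785843 [504.006  33.254 139.982] 43.46114219077969
```

View pics/i1.png

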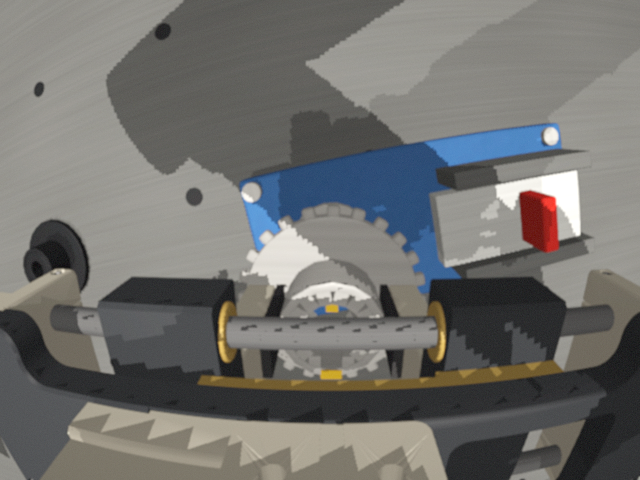

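View pics/i2c.png

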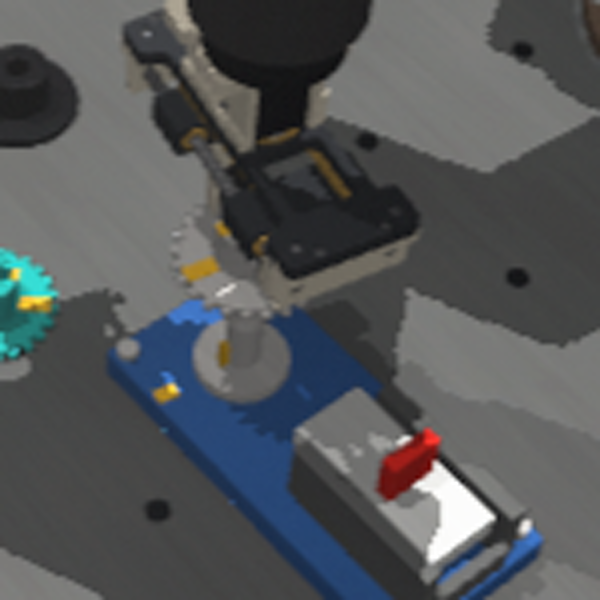

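The rim offset in hand is 46.2 against 46.0, so it is centred within 0.2 mm. In the scene crop the sprocket hovers over the shaft with its mark pointing the same way as the stripe and key. I lower it with force guarding.

Run:
```python
from h import *
b=bot(); gf=-np.pi-0.19
b.line_to([503.9,33.4,97],100); b.pause(.1); s0=b.read_state(); f0=s0['contact_force']; print(s0['t'],s0['tcp_pos'])
for z in [90,84,78,72,68,65,62,58,54,50,48,47]:
    b.line_to([503.9,33.4,z],40); s=b.read_state(); f=s['contact_force']-f0
    print(z,s['tcp_pos'],f,s['moment']-s0['moment'])
    if np.linalg.norm(f)>14: break
print(s['t'])
```

```text
17.9583 [504.573  33.615  97.749]
90 [503.667  33.302  89.794] [-1.605  0.726  0.258] [-0.058 -0.03  -0.043]
84 [503.628  33.27   83.638] [-0.11  -0.15   0.166] [-0.052 -0.077 -0.068]
78 [503.766  33.311  77.656] [-0.47   0.383  0.667] [-0.031 -0.029  0.008]
72 [503.929  33.366  71.734] [ 0.455  1.063 -0.351] [-0.013 -0.051 -0.045]
68 [503.991  33.406  67.795] [-1.87   0.155 -0.1  ] [ 0.007  0.219 -0.016]
65 [503.98   33.389  64.863] [-1.16   0.11   0.133] [-0.055  0.285 -0.081]
62 [504.     33.412  61.865] [-0.584  0.372  0.008] [ 0.025  0.273 -0.019]
58 [503.988  33.396  57.777] [-1.385  0.988 -0.824] [-0.02   0.341 -0.001]
54 [503.964  33.398  53.762] [-1.09   0.202 -1.597] [ 0.     0.382 -0.086]
50 [504.004  33.403  49.783] [-1.076  0.756 -0.258] [ 0.018  0.264 -0.035]
48 [503.972  33.405  47.919] [-1.894  1.078  0.496] [-0.045  0.266 -0.05 ]
47 [503.977  33.431  46.986] [-1.188  0.288 -0.393] [-0.097  0.127 -0.02 ]
21.1833
```

It passed the key height (TCP below 65) without resistance, so the keyway engaged. I seat it, release it and look.

Run:
```python
from h import *
b=bot(); s0=b.read_state(); f0=s0['contact_force']
for z in [46.5,46,45.5]:
    b.line_to([503.9,33.4,z],20); s=b.read_state(); f=s['contact_force']-f0; print(z,s['tcp_pos'],f)
    if f[2]>4: break
b.move_gripper(58); s=b.read_state(); print(s['width'],s['contact_force']-f0)
b.line_to([503.9,33.4,110],120)
b.move_ptp([515,150,150],q(-np.pi/2)); s,im=shot('wrist','pics/j1.png'); print(s['t'])
shot('scene','pics/j2.png')
a=cv2.imread('pics/j2.png'); cv2.imwrite('pics/j2c.png',cv2.resize(a[190:320,300:430],None,fx=4.5,fy=4.5,interpolation=cv2.INTER_CUBIC))
import pickle; pickle.dump(s,open('j.pkl','wb'))
```

```text
46.5 [503.954  33.441  46.538] [ 0.544 -1.092  1.732]
46 [504.007  33.411  46.496] [-3.58  -0.364  9.644]
57.95328189591546 [0.042 0.047 6.291]
24.2917
```

View pics/j1.png

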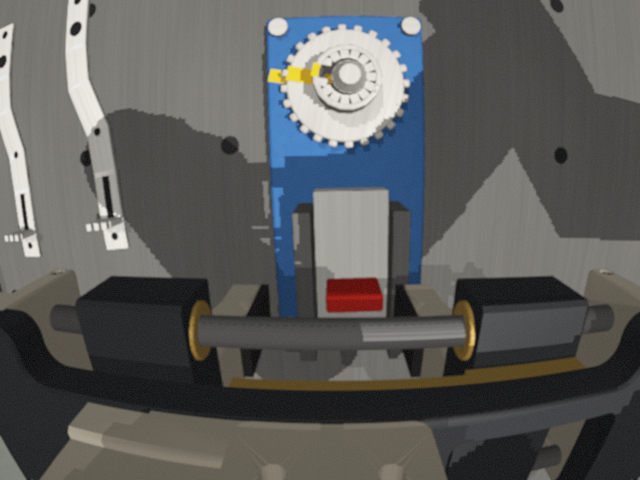

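View pics/j2c.png

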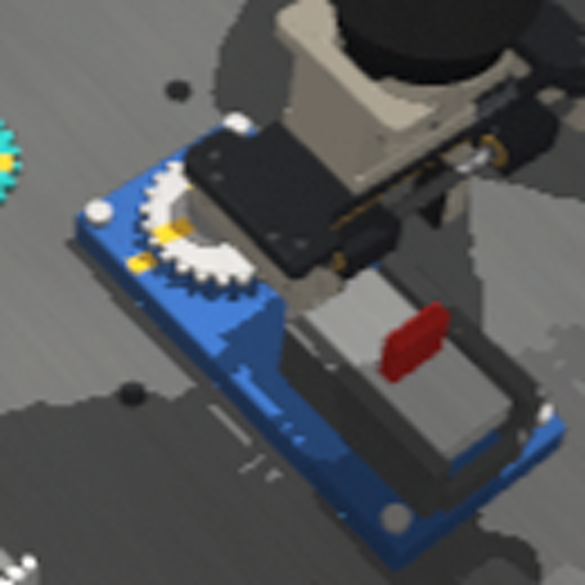

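The sprocket is seated: contact at TCP 46.5 puts the underside at 35.0, and the marks line up with the stripe at (274,76). Now I push the slide in.

Run:
```python
from h import *
b=bot(); yaw=0.0215; u=np.array([-np.sin(yaw),np.cos(yaw),0])
p=np.array([500.85,173.3,70])
b.move_gripper(50,15)
b.move_ptp(list(p+[0,0,60]),q(yaw)); b.line_to(list(p),120); b.move_gripper(0,15)
b.pause(.1); s=b.read_state(); f0=s['contact_force']; print(s['t'],s['width'],s['tcp_pos'])
for d in [15,30,39,41,43,45,46,47]:
    b.line_to(list(p-u*d),50 if d<40 else 25); s=b.read_state(); f=s['contact_force']-f0
    print(d,s['tcp_pos'],f,s['width'])
    if abs(f@u)>(12 if d<43 else 9): break
b.line_to(list(p-u*44.9),20); b.pause(.1)
s=b.read_state(); print(s['tcp_pos'],s['contact_force']-f0)
b.move_gripper(50); s=b.read_state(); p=s['tcp_pos']; b.line_to([p[0],p[1],135],150)
b.move_ptp([510,210,190],q(-np.pi/2)); s,im=shot('wrist','pics/k1.png'); print(s['t'])
shot('scene','pics/k2.png'); shot('top','pics/k3.png')
a=cv2.imread('pics/k2.png'); cv2.imwrite('pics/k2c.png',cv2.resize(a[190:320,300:430],None,fx=4.5,fy=4.5,interpolation=cv2.INTER_CUBIC))
```

```text
27.65 11.755025624216154 [500.871 173.352  70.12 ]
15 [501.232 157.678  70.117] [ 1.328 -2.307  0.969] 11.934985278189147
30 [501.551 142.821  70.094] [ 1.132 -2.414  2.395] 11.703545075872512
39 [501.756 134.102  70.1  ] [ 1.267 -1.823  4.   ] 11.931699876409008
41 [501.807 132.5    70.11 ] [-0.424 -0.65   2.711] 12.036237949053135
43 [501.834 130.668  70.117] [0.518 0.794 2.218] 11.567017676708632
45 [501.888 128.688  70.109] [-0.665  0.894  3.175] 12.127741016043858
46 [501.884 128.369  70.11 ] [-1.886  4.035  3.75 ] 11.840533799958123
47 [501.938 128.324  70.125] [-4.164  9.259  3.13 ] 11.866487688125455
[501.909 128.96   70.117] [-0.994  1.567  3.673]
33.4083
```

View pics/k1.png

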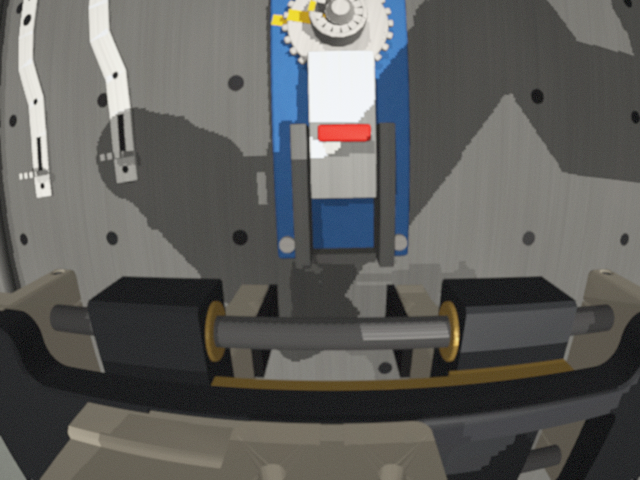

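View pics/k3.png

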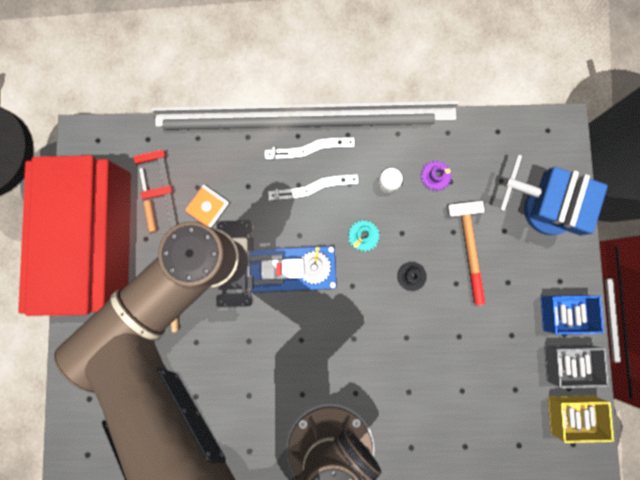

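View pics/k2c.png

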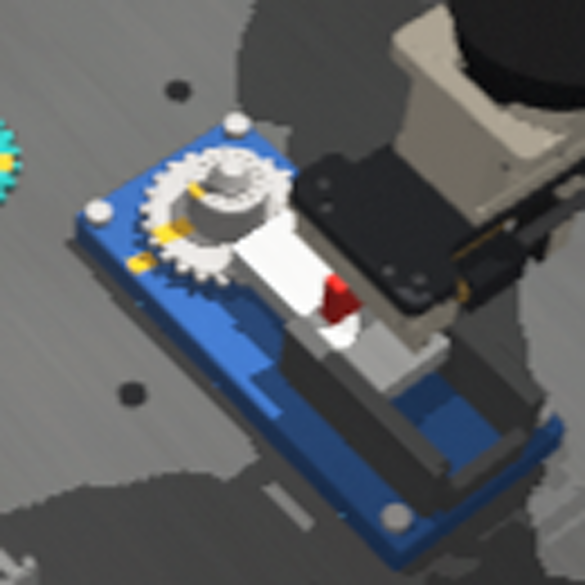

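The slide sits over the rim, but my small back-off before release may have drawn it about 0.6 mm off the stop (TCP 128.96 against 128.32). I push it home once more and release while still pressing.

Run:
```python
from h import *
b=bot(); yaw=0.0215; u=np.array([-np.sin(yaw),np.cos(yaw),0])
p=np.array([501.85,128.7,70])
b.move_ptp(list(p+[0,0,60]),q(yaw)); b.line_to(list(p),120); b.move_gripper(0,15)
b.pause(.1); s=b.read_state(); f0=s['contact_force']; print(s['t'],s['width'],s['tcp_pos'])
for d in [0.7,1.4,2.1,2.8]:
    b.line_to(list(p-u*d),15); s=b.read_state(); f=s['contact_force']-f0
    print(d,s['tcp_pos'],f)
    if f@u>9: break
b.move_gripper(50); s=b.read_state(); print(s['tcp_pos'],s['width']); q0=s['tcp_pos']; b.line_to([q0[0],q0[1],135],150)
b.move_ptp([500,260,200],q(-np.pi/2)); s,im=shot('wrist','pics/l1.png'); print(s['t'])
shot('scene','pics/l2.png'); shot('top','pics/l3.png')
a=cv2.imread('pics/l2.png'); c=cv2.imread('pics/l3.png')
A=cv2.resize(a[190:320,300:430],(560,560),interpolation=cv2.INTER_CUBIC)
cv2.imwrite('pics/l2c.png',A)
cv2.imwrite('pics/l3c.png',cv2.resize(c[205:305,230:440],None,fx=3.6,fy=3.6,interpolation=cv2.INTER_CUBIC))
```

```text
36.5167 12.06866233899947 [501.912 128.774  70.126]
0.7 [501.946 128.385  70.132] [-0.925  3.54   1.057]
1.4 [501.962 128.339  70.133] [-3.399  7.124  0.551]
2.1 [501.972 128.306  70.147] [-5.122 10.666  0.517]
[501.918 126.587  70.035] 49.77072008091564
40.25
```

View pics/l2c.png

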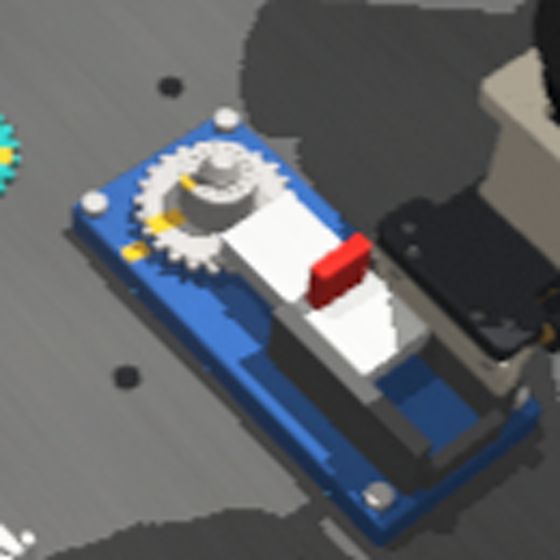

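View pics/l3c.png

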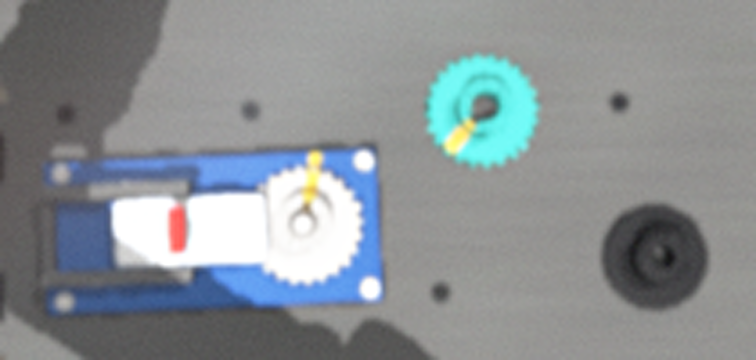

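```bash
python3 -c "
from plant import bot
print(bot.read_state()['t'],bot.read_state()['contact_force']); print(bot.close_job())"
```

```text
40.4 [-1.31010629 -0.14303124 -0.37796671]
the job is handed in; nothing more can be done
None
```

The job is done and handed in at 40.4 s of the 58 s allowed. I drew the slide back to its stop, set the bright sprocket on the shaft with its keyway on the key, and pushed the slide in over its rim to the other stop.

- **Slide:** the resisting force rose clearly at both stops. The travel between them came out at 45.1 mm against the stated 45 mm.
- **Sprocket:** it passed the key without resistance and touched down with its underside at 35.0 mm, which is seat height. In the last pictures its yellow marks line up with the stripe and the slide's nose is over the rim. The turquoise sprocket and the black wheel are where they started, and an earlier top view showed nothing else out of place except the wire brush, which the arm mostly hid.
- **What disagreed:**
  - The wrist-only height triangulation failed because the two camera positions nearly coincided. I took heights from the scene and top cameras instead, with the wrist view added for the boss.
  - The two wrist views differed by about 3 mm, so I applied a camera offset correction of about 1.5 mm. The shaft position it gave agreed with the one worked out from the slide's stop to within about 1 mm.
  - My first push backed off about 0.6 mm before release. I pushed again, released while still pressing, and did not measure the slide's position after that.

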